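# Angle an optical rail behind a post into its bay

## Task

With the fingertips, push the aluminium rail over the optics board into its bay, sliding it flat and never lifting it: angle its blue end in behind the bolted-down post first, then bring its orange end round and gently push the rail flush against the back fence, between the two end stops. Leave all the other loose things where they are.

Things in the scene. Friction and masses are not known exactly. Their poses are not given: they have to be found in the camera images.
- rail: Loose aluminium bar 260 mm long, 30 wide, 25 high, about 0.4 kg, dark groove on top, a blue cap at one end, an orange one at the other. It lies on the grey board, whose top is at world z = 0.012. Origin: centre of its underside; y lengthwise towards the blue end, z up. 2 to 4 N slides it; pushed near one end it pivots about a point beyond its middle.
- rail_blue (a point): Centre of the blue end face of the rail (130 mm along its +y from the origin, 12.5 mm above its underside).
- rail_orange (a point): Centre of the orange end face of the rail (130 mm along its -y from the origin, 12.5 mm above its underside).
- bay: Black fence fixed on the board, 328 mm long, 14 thick, 20 high; at each end a black stop reaches 30 mm from its face towards the robot (300 mm clear between stops, so the rail has 40 mm of play). A yellow strip before the fence marks the rail's place. Origin: middle of the fence's face at board height; x points level into the fence, away from the robot, y along it to the left. Open towards -x.
- post: Steel post bolted to the board before the left half of the bay, 25 mm in diameter, 60 high, red band near the top. Origin: centre of its foot; axes parallel to the bay's. Its axis is 68 to 73 mm before the fence's face (55 mm or more clear between them), 75 to 95 mm left of the bay's middle. The rail starts on the robot's side, blue end to the right of the post.
- screwdriver: loose screwdriver, 160 mm long, lying at the left front. Leave it alone. Origin: on its long axis, at its underside.
- wrench: loose wrench, 190 mm long, lying at the left. Leave it alone. Origin: on its long axis, at its underside.
- lens: loose clear lens in a black ring on a short stand with a round 40 mm foot, 65 mm high, at the left. Leave it alone. Origin: centre of its underside.
- filter: loose green filter in a black ring on a short stand with a round 40 mm foot, 65 mm high, at the right front. Leave it alone. Origin: centre of its underside.
- jar: loose amber jar with a white cap, 52 mm across, 60 mm high, at the right. Leave it alone. Origin: centre of its underside.
- pedestal: loose brass pedestal, 36 mm foot, 50 mm high, beyond the bay. Leave it alone. Origin: centre of its underside.
- ruler: loose wooden ruler, 200 x 30 x 4 mm, beyond the bay. Leave it alone. Origin: centre of its underside.

How it is judged:
By the outcome, as a careful person would: the job done as asked, in the order asked, and still so for the second after the job is handed in, with the robot touching nothing.
It also fails if it takes over 64 s, if anything falls off the work surface, if the arm or the gripper's body presses on something with over 40 N, if the wrist force passes 120 N, or if a joint passes its speed limit or range.

## Robot

A 6-joint arm with a two-finger parallel gripper is mounted at the origin on the work surface. World frame = base frame: x ahead of the robot, y to its left, z up, the work surface at z = 0. Lengths are in m, angles in degrees, forces in N, time in s.
With the tool pointing down it reaches from about 0.4 to 0.825 m from the base axis. Payload 7 kg.
Tool frame: the origin (TCP) lies midway between the tips of the shut fingers; the grasp point (between the pads) lies 19 mm behind it; z points along the fingers, y is the direction in which the jaws open and shut (so a half turn about z gives the same grasp; the last joint's range is limited). The gripper opens to 88 mm and grips with 3 to 60 N. Pads are 19 mm wide; open, the fingers measure 130 mm over their backs; the gripper's body (78 mm by 193 mm) begins 47 mm behind the grasp point.
Start: joints at [-57.462, 20.546, 0.682, 0, -70.136, -16.507], TCP at [0.186, -0.649, 0.227] pointing down, gripper open.
Joint ranges: [-176.03, 176.03], [-82.01, 121.73], [-58.28, 71.71], [-173.87, 95.51], [-174.79, -0.11], [-173.66, 173.66]. Speed limits (degrees/s): [136.94, 136.94, 172.46, 180, 180, 180].

## Interface

Orientations are given as a 3x3 rotation matrix whose columns are the frame's x, y, z axes.
In Python, from rig import robot gives the robot as it stands. Calls block until the motion is done:
- robot.goto(position, orientation): joint-space move of the TCP to a pose.
- robot.servo_line(position, ori=None, speed=0.15): straight line of the TCP; ori=None keeps the orientation; speed is the mean speed in m/s.
- robot.movej(angles): joint-space move.
- robot.move_gripper(opening): opening from 0.0 (shut) to 1.0 (fully open); the grip force is fixed at half the most; returns when the fingers have stopped.
- robot.dwell(seconds).
- robot.ik(position, orientation): joint angles nearest the present ones, or None.
- robot.grab_frame(name): name is "scene" or "top" or "wrist"; returns (picture, depth): 420x560x3 uint8, red, green, blue; 420x560 float32, m along the optical axis (not along the pixel's ray), 0 where there is no reading.
- robot.camera_info(name): a dict with "vfov" (degrees; the focal length in pixels is half the picture's height over the tangent of half this angle, whatever the lens; pixels are square), "cx", "cy" (the principal point, pixels), "view" (4x4, takes a point from world to camera coordinates); the wrist camera has in their place "T_tool_cam" (4x4, takes a point from camera to tool coordinates, whose origin is the TCP and whose axes are the flange's). Camera axes: x right, y down, z forward; pixel columns grow to the right and rows downward; lengths in m; the calibration is good to about 2 mm. The wrist camera is an equidistant fisheye: a pixel r from the principal point sees the ray r / f radians off the axis. A picture is of the moment at which its call begins: read the wrist's pose just before it. camera_info takes no time and is no camera call.
A pose or a line that the arm cannot do raises robot.Unreachable and nothing moves.
- robot.job_done(): hands the job in, once; it reports no verdict.
Readings, each from a call of its own:
- robot.read_t(): time.
- robot.read_qpos(): joint angles.
- robot.read_qvel(): joint speeds.
- robot.read_effort(): joint torques, N m.
- robot.read_position(): TCP position.
- robot.read_tcp_rot(): TCP orientation.
- robot.read_force(): force on the tool from outside, world axes, zero at the start.
- robot.read_ft_torque(): the same for the moment, N m.
- robot.read_grip_width(): opening from 0.0 (shut) to 1.0 (fully open).
Only numpy, scipy, OpenCV 4.12 (cv2) and the standard library are available. Lean on these libraries where they do the work, as an engineer would, in place of code of your own. Each camera call takes 0.05 s, during which the arm holds its last target.

## Working session

There is one attempt and no reset: what is moved stays moved. The work goes in short steps, each a Python script; the robot and the scene stay as the last script left them, time stands still between calls to the robot, and variables do not carry over. Pictures are saved under pics/ and viewed, and the job is handed in when it is done.

```bash
ls; mkdir -p pics
python3 - <<'E'
from rig import robot
import cv2,numpy as np
for n in ["scene","top"]:
    im,d=robot.grab_frame(n); cv2.imwrite(f"pics/{n}0.png",im[:,:,::-1]); np.savez(f"pics/{n}0.npz",im=im,d=d)
    print(n,robot.camera_info(n))
print(robot.read_t(),robot.read_tcp_rot(),robot.read_position())
E
```

```text
pics
scene {'vfov': 44.06086806703417, 'cx': 282.3433983190061, 'cy': 202.01051249258646, 'view': array([[-0.09928117,  0.99498365, -0.01227983,  0.04868055],
       [ 0.70991294,  0.06217811, -0.70153938, -0.36066384],
       [-0.69725667, -0.07836726, -0.71252488,  1.7283121 ],
       [ 0.        ,  0.        ,  0.        ,  1.        ]])}
top {'vfov': 46.85463934160492, 'cx': 274.33088922182225, 'cy': 209.62939154192765, 'view': array([[-0.00716496, -0.99996386,  0.00457529,  0.00666686],
       [-0.99367571,  0.00660703, -0.11209342,  0.5773809 ],
       [ 0.11205914, -0.0053495 , -0.99368714,  1.36343979],
       [ 0.        ,  0.        ,  0.        ,  1.        ]])}
0.1 [[-9.61145347e-01 -2.76042270e-01 -5.35774897e-04]
 [-2.76042755e-01  9.61144390e-01  1.36380052e-03]
 [ 1.38490445e-04  1.45870730e-03 -9.99998926e-01]] [ 0.18625377 -0.64834589  0.22573911]
```

View pics/top0.png

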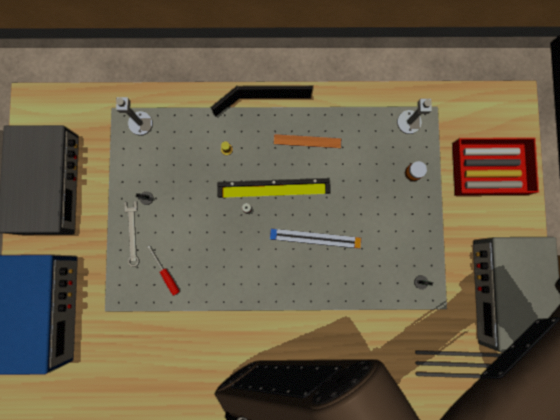

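View pics/scene0.png

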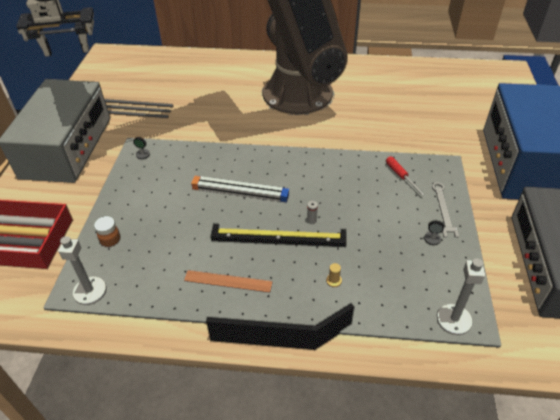

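The top view shows the rail with its blue end at about (273,234) and orange end at (359,243). The post is at (247,208), and the fence with its yellow strip runs from (219,190) to (330,186). Next I turn these into positions.

```bash
cat > h.py <<'E'
import numpy as np,cv2
from rig import robot
def f_of(ci): return 210/np.tan(np.radians(ci['vfov']/2))
def cast(name,px,z,ci=None):
    ci=ci or robot.camera_info(name); f=f_of(ci); V=ci['view']; R=V[:3,:3]; c=-R.T@V[:3,3]
    px=np.atleast_2d(np.asarray(px,float))
    d=np.c_[(px[:,0]-ci['cx'])/f,(px[:,1]-ci['cy'])/f,np.ones(len(px))]@R
    return c+d*((z-c[2])/d[:,2])[:,None]
def castw(px,z,T):
    # T: world from cam (4x4), fisheye
    ci=robot.camera_info('wrist'); f=f_of(ci)
    px=np.atleast_2d(np.asarray(px,float)); v=px-[ci['cx'],ci['cy']]; r=np.linalg.norm(v,axis=1)+1e-9; th=r/f
    d=np.c_[v/r[:,None]*np.sin(th)[:,None],np.cos(th)]@T[:3,:3].T
    c=T[:3,3]; return c+d*((z-c[2])/d[:,2])[:,None]
def masks(im):
    h=cv2.cvtColor(im,cv2.COLOR_RGB2HSV); H,S,V=[h[:,:,i].astype(int) for i in range(3)]
    return dict(blue=(H>98)&(H<122)&(S>140)&(V>70),orange=(H>5)&(H<16)&(S>170)&(V>120),yellow=(H>24)&(H<34)&(S>170)&(V>90),red=((H<5)|(H>174))&(S>120)&(V>60))
def comps(m,amin=8):
    n,l,s,c=cv2.connectedComponentsWithStats(m.astype(np.uint8),connectivity=8)
    return [(s[i,4],c[i].round(1).tolist(),s[i,:4].tolist(),l==i) for i in range(1,n) if s[i,4]>=amin]
def wpose():
    T=np.eye(4);T[:3,:3]=robot.read_tcp_rot();T[:3,3]=robot.read_position()
    return T@np.array(robot.camera_info('wrist')['T_tool_cam'])
E
python3 - <<'E'
from h import *
zt={'blue':.037,'orange':.037,'yellow':.0125,'red':.068}
for n in ["top","scene"]:
    im=np.load(f"pics/{n}0.npz")['im']
    for k,m in masks(im).items():
        for a,c,s,_ in comps(m): print(n,k,a,c,s,cast(n,c,zt[k]).round(4)[0,:2])
print(robot.camera_info('wrist'))
E
python3 - <<'E'
import cv2
for n,(x,y,w,h) in {'top':(200,160,190,110),'scene':(170,160,200,110)}.items():
    im=cv2.imread(f'pics/{n}0.png')[y:y+h,x:x+w]; cv2.imwrite(f'pics/{n}0c.png',cv2.resize(im,None,fx=4,fy=4,interpolation=cv2.INTER_CUBIC))
E
```

```text
top blue 48 [273.0, 233.6] [271, 229, 6, 10] [0.5081 0.007 ]
top blue 5799 [24.1, 313.3] [0, 256, 52, 118] [0.2898 0.7046]
top orange 530 [306.9, 140.9] [275, 135, 65, 12] [ 0.7781 -0.0938]
top orange 34 [475.5, 138.0] [459, 138, 34, 1] [ 0.7838 -0.5872]
top orange 8 [535.0, 143.5] [535, 140, 1, 8] [ 0.7664 -0.7606]
top orange 10 [536.0, 157.5] [536, 153, 1, 10] [ 0.7247 -0.7607]
top orange 71 [496.9, 170.1] [465, 169, 58, 9] [ 0.6881 -0.6444]
top orange 9 [537.7, 188.9] [536, 185, 3, 8] [ 0.6322 -0.7594]
top yellow 40 [225.4, 146.1] [222, 143, 8, 7] [0.7701 0.1462]
top yellow 107 [492.7, 172.5] [466, 172, 54, 2] [ 0.6857 -0.6431]
top yellow 1013 [273.5, 190.1] [223, 184, 102, 14] [0.6374 0.0046]
top red 2007 [494.7, 166.8] [458, 138, 80, 56] [ 0.6917 -0.624 ]
top red 14 [536.1, 183.2] [536, 177, 2, 12] [ 0.6438 -0.7387]
top red 11 [478.1, 265.4] [477, 264, 3, 4] [ 0.4139 -0.5616]
top red 238 [169.2, 281.6] [160, 269, 20, 26] [0.3756 0.2942]
top red 14 [69.5, 282.5] [68, 281, 4, 4] [0.3752 0.5685]
top red 10 [479.2, 288.5] [478, 287, 3, 4] [ 0.3505 -0.5612]
top red 16 [68.5, 306.0] [
[... 564 characters left out ...]
, 9, 1] [ 0.704 -0.626]
scene red 8 [25.5, 225.0] [22, 225, 8, 1] [ 0.7042 -0.5922]
scene red 9 [40.0, 226.0] [36, 226, 9, 1] [ 0.7042 -0.5562]
scene red 18 [526.5, 255.2] [525, 253, 4, 5] [0.6921 0.5661]
scene red 22 [533.3, 278.0] [531, 276, 5, 5] [0.7545 0.5664]
{'vfov': 65.70646984690485, 'cx': 275.1275121635639, 'cy': 209.32292052938266, 'T_tool_cam': array([[-2.90796962e-05, -9.69076221e-01, -2.46761579e-01,
         6.58398470e-02],
       [ 9.99999802e-01,  1.26764562e-04, -6.15672076e-04,
        -1.66194090e-04],
       [ 6.27913792e-04, -2.46761548e-01,  9.69076026e-01,
        -1.57036917e-01],
       [ 0.00000000e+00,  0.00000000e+00,  0.00000000e+00,
         1.00000000e+00]])}
```

View pics/top0c.png

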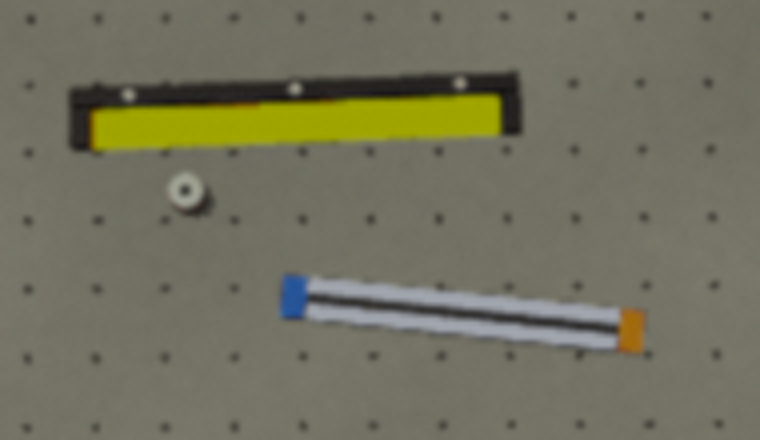

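View pics/scene0c.png

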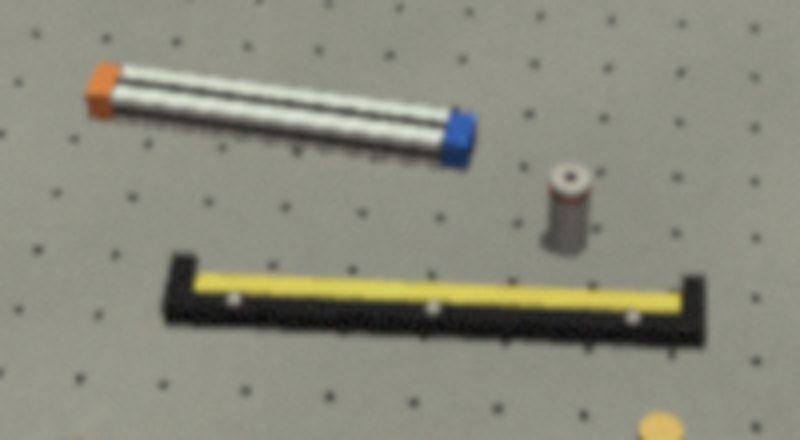

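Run:
```python
from h import *
def t(p,z): return cast('top',np.array(p)/4+[200-.375,160-.375],z)[0,:2].round(4)
def s(p,z): return cast('scene',np.array(p)/4+[170-.375,160-.375],z)[0,:2].round(4)
for nm,p,z in [('fenceL back',(71,90),.032),('fenceR back',(519,72),.032),('stopL tip outer',(70,149),.032),('stopR tip outer',(521,133),.032),
 ('yelFL',(93,150),.0125),('yelFR',(501,136),.0125),('post',(187,191),.072),('blueA',(285,276),.037),('blueB',(281,318),.037),('orA',(645,310),.037),('orB',(642,353),.037),('screws',(129,95),.032),('s2',(295,88),.032),('s3',(460,83),.032)]: print(nm,t(p,z))
print()
for nm,p,z in [('stopR tip outer',(173,254),.032),('stopL tip outer',(705,276),.032),('s3',(233,299),.032),('s2',(433,307),.032),('s1',(632,317),.032),('post',(570,178),.072),('blue far(y+)top',(477,120),.037),('blue near top',(447,107),.037),('blue farbackx top',(443,142),.037),('blue bottom corner',(472,141),.037),('or',(98,62),.037)]: print(nm,s(p,z))
y=comps(masks(np.load('pics/top0.npz')['im'])['yellow'],500)[0][3]
print(cv2.minAreaRect(np.argwhere(y)[:,::-1].astype(np.float32)))
```

```text
fenceL back [0.6588 0.1672]
fenceR back [ 0.6699 -0.1579]
stopL tip outer [0.6156 0.1676]
stopR tip outer [ 0.6252 -0.1584]
yelFL [0.6175 0.153 ]
yelFR [ 0.6259 -0.1461]
post [0.5798 0.0811]
blueA [0.5223 0.013 ]
blueB [0.4924 0.016 ]
orA [ 0.4963 -0.2438]
orB [ 0.4657 -0.2408]
screws [0.6548 0.1251]
s2 [0.6592 0.0049]
s3 [ 0.6621 -0.1149]

stopR tip outer [ 0.6269 -0.1583]
stopL tip outer [0.6161 0.1683]
s3 [ 0.6599 -0.115 ]
s2 [0.6555 0.0061]
s1 [0.6528 0.1254]
post [0.5792 0.0828]
blue far(y+)top [0.4975 0.0183]
blue near top [ 0.487  -0.0024]
blue farbackx top [ 0.5197 -0.0017]
blue bottom corner [0.5172 0.0168]
or [ 0.4637 -0.241 ]
((273.486328125, 190.1397705078125), (10.030744552612305, 101.42057037353516), 87.82526397705078)
```

```bash
cat >> h.py <<'E'
A=np.radians(1.8); BO=np.array([.6506,.005]); BR=np.array([[np.cos(A),-np.sin(A)],[np.sin(A),np.cos(A)]])
def b2w(p): return BO+np.asarray(p)@BR.T
def w2b(p): return (np.asarray(p)-BO)@BR
def ori(phi):  # tool y along direction phi deg (blue towards fence +) in bay frame
    u=BR@[np.sin(np.radians(phi)),np.cos(np.radians(phi))]
    y=np.array([u[0],u[1],0]); z=np.array([0,0,-1.]); return np.c_[np.cross(y,z),y,z]
def shot(tag):
    T=wpose(); im,d=robot.grab_frame('wrist'); cv2.imwrite(f'pics/{tag}.png',im[:,:,::-1]); np.savez(f'pics/{tag}.npz',im=im,T=T); return im,T
E
python3 - <<'E'
from h import *
p=np.r_[.44,-.08,.26]
robot.goto(p,ori(0)); print(robot.read_t(),robot.read_qpos(),robot.read_position(),robot.read_force())
shot('w1')
E
```

```text
2.325 [ 1.50339990e+01 -2.88690251e+00 -2.32932116e+01  3.39809754e-03
 -6.96023364e+01 -1.03267964e+02] [ 0.44007722 -0.08042107  0.25996033] [ 0.77537759 -0.55872727 -0.02361748]
```

View pics/w1.png

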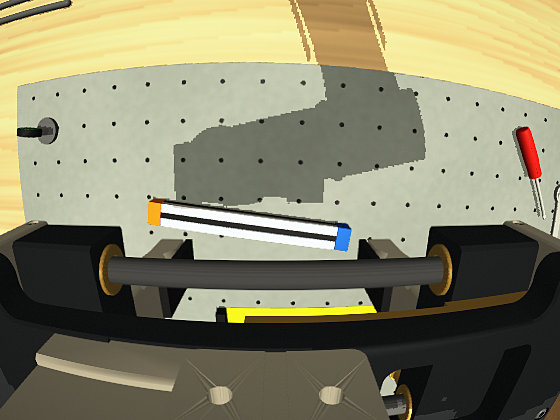

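The wrist view is nearer: orange cap at about (154,212), blue cap at (343,237), yellow strip at (300,313). I'll refine the rail pose from the caps.

```bash
cat >> h.py <<'E'
def rail_from(cast_fn,im,amin=20):
    """cap mask centroids (caps are on the top, ~at inner 8 mm), refined: extreme points along axis"""
    m=masks(im); out={}
    for k in ('blue','orange'):
        out[k]=[(a,c,cast_fn(c,.037)[0,:2].round(4).tolist(),mm) for a,c,s,mm in comps(m[k],amin)]
    return out
def rail_pose(cb,co):  # cap-centre world pts -> bay centre, phi
    b,o=w2b(cb),w2b(co); d=b-o; return (b+o)/2, np.degrees(np.arctan2(d[0],d[1])), np.linalg.norm(d)
E
python3 - <<'E'
from h import *
z=np.load('pics/w1.npz'); im,T=z['im'],z['T']
r=rail_from(lambda c,h:castw(c,h,T),im)
for k in r:
    for a,c,w,m in r[k]:
        print(k,a,c,w)
        if a<900:
            box=cv2.boxPoints(cv2.minAreaRect(np.argwhere(m)[:,::-1].astype(np.float32))); print(box.round(1).tolist(),castw(box,.037,T)[:,:2].round(4).tolist())
E
python3 - <<'E'
import cv2
im=cv2.imread('pics/w1.png')[190:330,140:390]; cv2.imwrite('pics/w1c.png',cv2.resize(im,None,fx=3.2,fy=3.2,interpolation=cv2.INTER_CUBIC))
E
```

```text
blue 306 [342.2, 238.6] [0.5064, 0.0055]
[[333.29998779296875, 248.6999969482422], [337.79998779296875, 226.1999969482422], [351.0, 228.8000030517578], [346.5, 251.3000030517578]] [[0.5201, -0.0048], [0.4902, -0.0016], [0.4932, 0.0157], [0.5235, 0.0129]]
```

View pics/w1c.png

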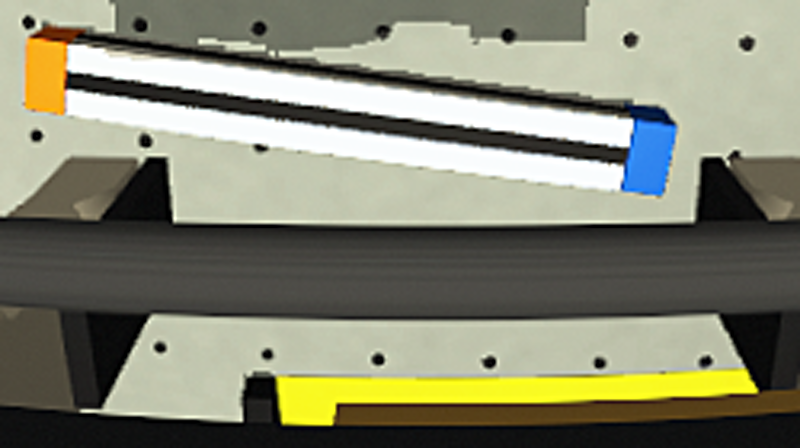

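The wrist view agrees with the top view to within about 1 mm. Phase 1: with the fingers open and lined up along the rail, I push its robot-side face forward and set it at about 12°.

```bash
cat >> h.py <<'E'
HF=.0095; Z=.024
def side_tcp(c,phi,s,gap=0.):
    p=np.radians(phi); n=np.array([np.cos(p),-np.sin(p)]); u=np.array([np.sin(p),np.cos(p)])
    return b2w(np.asarray(c)-(.015+HF+gap)*n+s*u)
def rep(m=''): print(m,'t',round(robot.read_t(),2),'tcpbay',(w2b(robot.read_position()[:2])*1e3).round(1),'z',round(robot.read_position()[2],4),'F',np.round(robot.read_force(),1))
E
python3 - <<'E'
from h import *
c0,f0=(-.160,-.114),7.7
c1,f1=(-.073,-.112),12
a=side_tcp(c0,f0,0,.015)
robot.goto(np.r_[a,.10],ori(f0)); rep('above')
robot.servo_line(np.r_[a,Z],speed=.12); rep('down')
robot.servo_line(np.r_[side_tcp(c0,f0,0,-.002),Z],speed=.05); rep('contact')
b=side_tcp(c1,f1,0)
P=robot.read_position(); 
for k in (.33,.67,1):
    robot.servo_line(np.r_[P[:2]+(b-P[:2])*k,Z],ori(f0+(f1-f0)*k),speed=.05); rep(k)
im,d=robot.grab_frame('top'); cv2.imwrite('pics/t2.png',im[:,:,::-1]); np.savez('pics/t2.npz',im=im)
shot('w2')
E
python3 - <<'E'
import cv2
im=cv2.imread('pics/t2.png')[150:270,200:390]; cv2.imwrite('pics/t2c.png',cv2.resize(im,None,fx=4,fy=4,interpolation=cv2.INTER_CUBIC))
E
```

```text
above t 3.07 tcpbay [-198.3 -109. ] z 0.1008 F [0.  0.4 0.4]
down t 3.85 tcpbay [-198.2 -108.5] z 0.025 F [ 0.1 -0.9 -0.3]
contact t 4.34 tcpbay [-181.7 -111. ] z 0.024 F [ 1.1  0.  -0.6]
0.33 t 5.07 tcpbay [-153.2 -109.6] z 0.0241 F [ 1.2 -0.4 -0.4]
0.67 t 5.79 tcpbay [-124.3 -108.2] z 0.0241 F [-0.2 -0.   0.3]
1 t 6.5 tcpbay [ -96.4 -106.8] z 0.0241 F [-0.8  0.1 -0.2]
```

View pics/t2c.png

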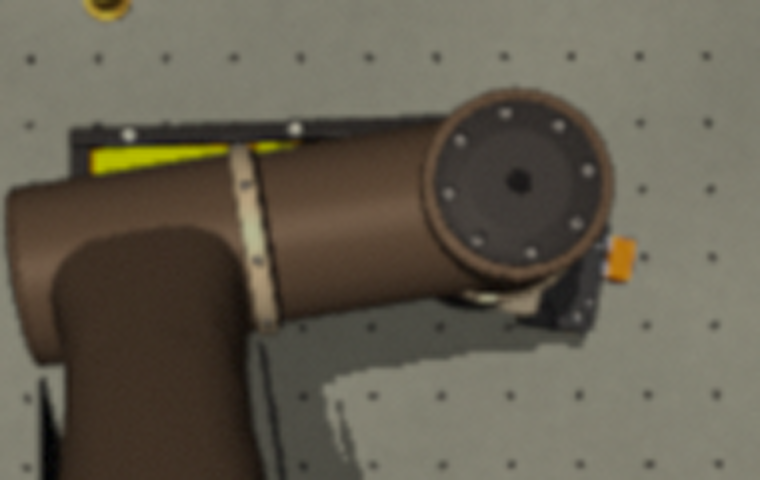

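View pics/w2.png

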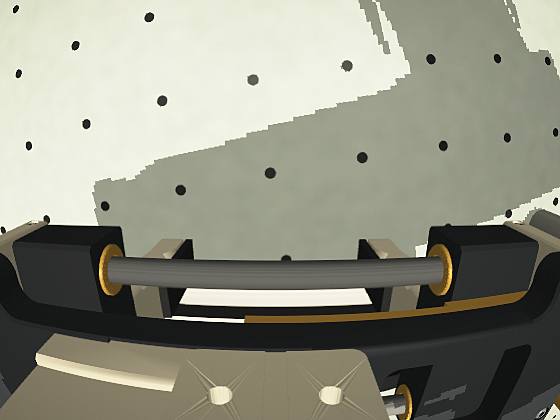

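The rail moved along with the fingers; the orange cap is now at about (355,215) in the top view. The arm hides the rest, so I'll back off, close the fingers, move beyond the orange end and look again.

```bash
cat > look.py <<'E'
from h import *
import sys
def look(tag):
    for n in ('top','scene'):
        im,d=robot.grab_frame(n); cv2.imwrite(f'pics/{n}{tag}.png',im[:,:,::-1]); np.savez(f'pics/{n}{tag}.npz',im=im)
        x,y,w,h=dict(top=(200,160,190,110),scene=(170,160,200,110))[n]
        cv2.imwrite(f'pics/{n}{tag}c.png',cv2.resize(im[y:y+h,x:x+w,::-1],None,fx=4,fy=4,interpolation=cv2.INTER_CUBIC))
        m=masks(im)
        for k in('blue','orange'):
            for a,c,s,_ in comps(m[k],8):
                w=cast(n,c,.037)[0,:2]
                if .43<w[0]<.68 and -.36<w[1]<.2: print(n,k,a,c,'bay mm',(w2b(w)*1e3).round(1))
E
python3 - <<'E'
from h import *; from look import look
P=robot.read_position(); f=np.radians(12); q=w2b(P[:2])-.02*np.array([np.cos(f),-np.sin(f)])
robot.servo_line(np.r_[b2w(q),Z],speed=.1)
robot.servo_line(np.r_[b2w(q),.10],speed=.2)
u=np.array([np.sin(f),np.cos(f)]); c=np.array([-.073,-.112]); o=c-.13*u-.09*u
robot.goto(np.r_[b2w(o),.12],ori(12-90)); rep(); print(robot.read_qpos())
robot.move_gripper(0.); rep()
look('3')
E
```

```text
t 9.21 tcpbay [-118.8 -326.9] z 0.1195 F [-0.7  0.6  0.4]
[-1.33210526e+01  2.14292972e+01 -1.28643001e+01 -6.07248291e-03
 -5.57502444e+01  3.09740712e+00]
 t 10.63 tcpbay [-118.7 -327.2] z 0.12 F [-0.5 -0.1 -0.6]
top blue 46 [271.7, 200.3] bay mm [-46.5   6.5]
scene blue 79 [281.5, 222.0] bay mm [-37.6   6.8]
scene orange 29 [189.8, 202.5] bay mm [ -91.5 -231.6]
```

```bash
ls pics
```

```text
scene0.npz
scene0.png
scene0c.png
scene3.npz
scene3.png
scene3c.png
t2.npz
t2.png
t2c.png
top0.npz
top0.png
top0c.png
top3.npz
top3.png
top3c.png
w1.npz
w1.png
w1c.png
w2.npz
w2.png
```

View pics/top3c.png

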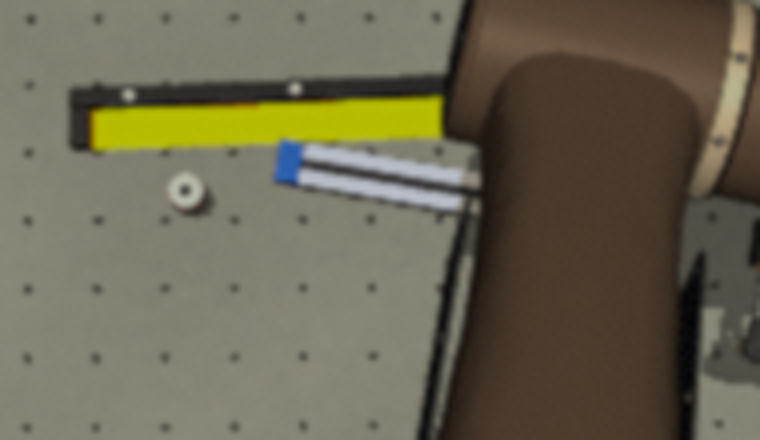

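View pics/scene3c.png

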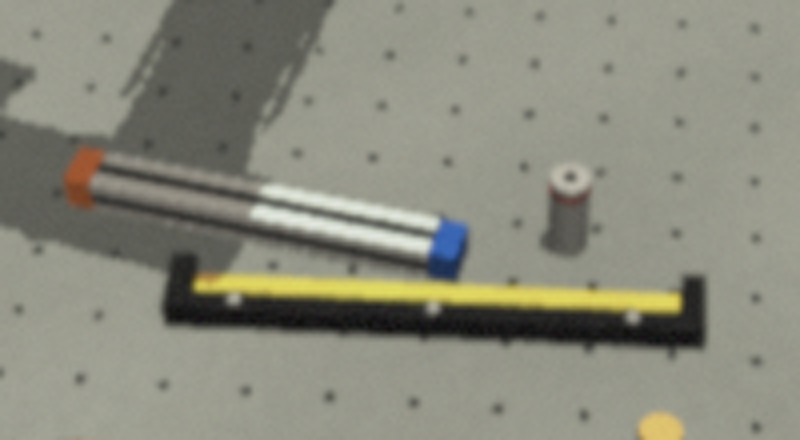

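The blue end is to the right of the post and ahead of it, its end edge running (284,141)–(275,183) in the crop. Computing the pose.

Run:
```python
from h import *
b=cast('top',np.array([(284,141),(275,183)])/4+[199.6,159.6],.037)[:,:2]; o=cast('top',np.array([(636,240),(630,284)])/4+[199.6,149.6],.037)[:,:2]
B,O=w2b(b).mean(0),w2b(o).mean(0); print(w2b(b),w2b(o),B,O,np.linalg.norm(B-O),np.degrees(np.arctan2(*(B-O))))
s=lambda p:w2b(cast('scene',np.array(p)/4+[169.6,159.6],.037)[:,:2])
print('scene blue end top edge',s([(468,224),(461,252)]),'orange end',s([(80,149),(66,178)]))
```

```text
[[-0.03051586  0.00910577]
 [-0.06071655  0.01671515]] [[-0.08286493 -0.24192345]
 [-0.11437686 -0.23578258]] [-0.0456162   0.01291046] [-0.0986209  -0.23885301] 0.257282618411874 11.889062995401751
scene blue end top edge [[-0.0597725   0.01794076]
 [-0.03609874  0.01511855]] orange end [[-0.11168937 -0.23611547]
 [-0.0852795  -0.23997719]]
```

Pose found: φ = 11.9°, blue end (-46, 13) mm, orange end (-99, -239) mm in the bay frame, and 8 mm clear of the post. Phase 2: push on the orange end face along the rail's axis.

Run:
```python
from h import *; from look import look
f=np.radians(11.9); u=np.array([np.sin(f),np.cos(f)]); o=np.array([-.0986,-.2395]); R=ori(11.9-90)
g=lambda d: b2w(o+u*(d-HF))
robot.goto(np.r_[g(-.03),.08],R)
robot.servo_line(np.r_[g(-.03),Z],speed=.1); rep('down')
for d in (.0,.035,.07):
    robot.servo_line(np.r_[g(d),Z],speed=.05); rep(d)
look('4')
```

```text
down t 11.81 tcpbay [-106.4 -278.5] z 0.0244 F [ 0.2 -0.6 -0.4]
0.0 t 12.56 tcpbay [-100.5 -248.6] z 0.024 F [ 0.2 -0.2  0.7]
0.035 t 13.41 tcpbay [ -93.1 -214.3] z 0.0241 F [ 0.9 -0.3  0.2]
0.07 t 14.26 tcpbay [ -86.  -179.9] z 0.024 F [ 0.9 -0.4  0.4]
scene blue 79 [310.3, 227.2] bay mm [-24.6  77.8]
scene orange 43 [216.6, 208.5] bay mm [ -74.2 -159.8]
```

View pics/top4c.png

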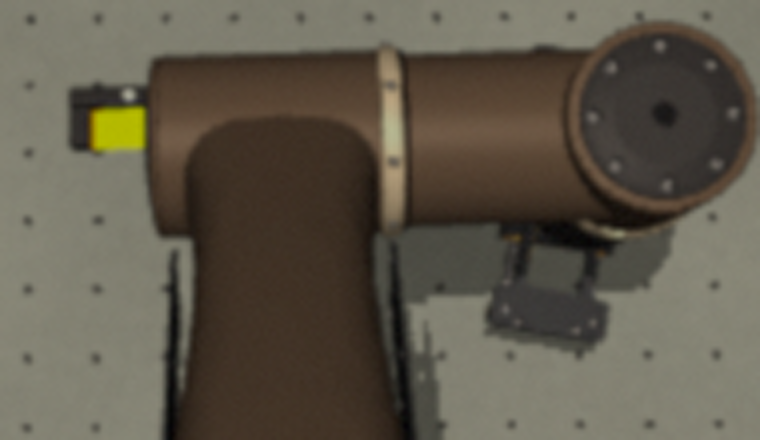

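View pics/scene4c.png

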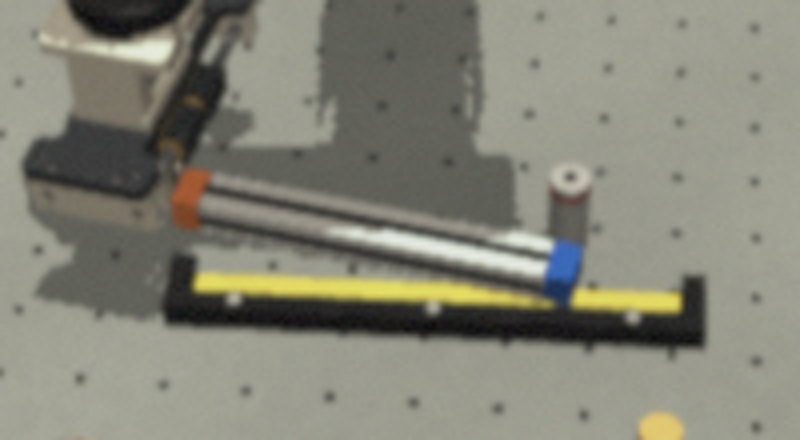

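The blue cap is now in behind the post at scene crop (563,271), about 7 mm clear, and the rail is still at about 11°. I'll push it the remaining 45 mm.

Run:
```python
from h import *; from look import look
f=np.radians(11.9); u=np.array([np.sin(f),np.cos(f)]); o=np.array([-.0986,-.2395]); R=ori(11.9-90)
f2=np.radians(11.0); u2=np.array([np.sin(f2),np.cos(f2)])
P=w2b(robot.read_position()[:2])
for d in (.022,.044):
    robot.servo_line(np.r_[b2w(P+u2*d),Z],speed=.05); rep(d)
P=w2b(robot.read_position()[:2])
robot.servo_line(np.r_[b2w(P-u2*.03),Z],speed=.1)
robot.servo_line(np.r_[b2w(P-u2*.03),.11],speed=.2)
# move to phase-3 staging, robot side, open
robot.goto(np.r_[b2w([-.19,-.13]),.12],ori(11)); rep('stage')
robot.move_gripper(1.); rep()
look('5'); shot('w5')
```

```text
0.022 t 14.95 tcpbay [ -81.6 -158.1] z 0.0241 F [ 0.1 -0.4  0.5]
0.044 t 15.54 tcpbay [ -77.5 -136.5] z 0.024 F [ 0.  -0.3 -0.3]
stage t 18.02 tcpbay [-190. -130.] z 0.1197 F [-0.1  0.2  0.7]
 t 19.47 tcpbay [-190. -130.] z 0.12 F [ 1.4 -0.5  0.3]
top blue 42 [231.9, 193.9] bay mm [-23.5 120.4]
scene blue 67 [327.8, 230.2] bay mm [-17.3 120.3]
scene orange 15 [232.6, 212.2] bay mm [ -63.8 -117.7]
```

View pics/top5c.png

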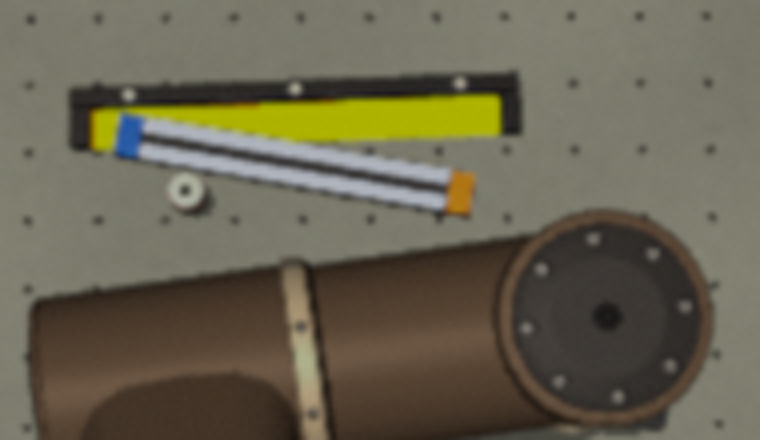

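View pics/scene5c.png

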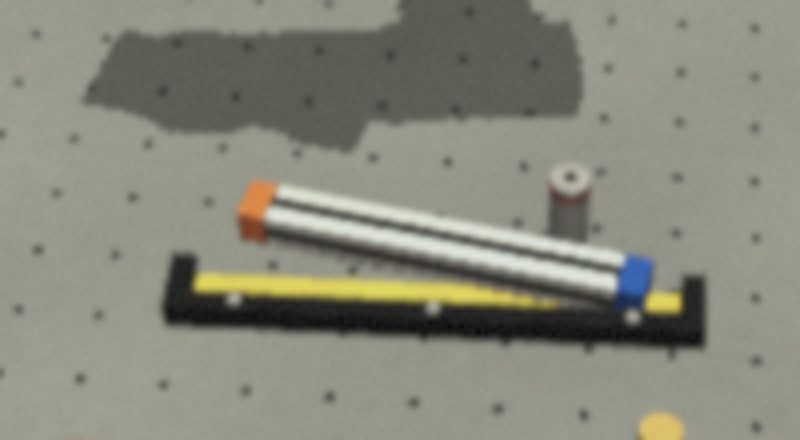

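Both caps can be seen: blue end edge (122,114)–(116,155) and orange (475,173)–(470,215) in the crop.

Run:
```python
from h import *
b=w2b(cast('top',np.array([(122,114),(116,155)])/4+[199.6,159.6],.037)[:,:2]); o=w2b(cast('top',np.array([(475,173),(470,215)])/4+[199.6,159.6],.037)[:,:2])
B,O=b.mean(0),o.mean(0); C=(B+O)/2;d=B-O; ph=np.arctan2(*d); print(B,O,C,np.linalg.norm(d),np.degrees(ph))
n=np.array([np.cos(ph),-np.sin(ph)]); print('post clr',(np.array([-.0686,.0792])-B)@n+.0275)
```

```text
[-0.02126966  0.1276578 ] [-0.07404344 -0.12473564] [-0.04765655  0.00146108] 0.25785173989963805 11.81001405709918
post clr -0.008910714388072036
```

The rail is angled in with its blue end at y = +128 mm behind the post, 9 mm clear of it. Phase 3: both fingertips on the robot-side face, swing the orange end round, then a gentle push home while watching the force.

Run:
```python
from h import *
c0,f0=np.array([-.0477,.0015]),11.8; c1,f1=np.array([-.021,.0015]),0.
S=-.027
a=side_tcp(c0,f0,S,.015)
robot.goto(np.r_[a,.10],ori(f0))
robot.servo_line(np.r_[a,Z],speed=.12); rep('down')
robot.servo_line(np.r_[side_tcp(c0,f0,S,.0),Z],speed=.05); rep('contact')
for k in (.2,.4,.6,.8,1):
    robot.servo_line(np.r_[side_tcp(c0+(c1-c0)*k,f0+(f1-f0)*k,S),Z],ori(f0+(f1-f0)*k),speed=.04); rep(k)
from look import look
look('6'); shot('w6')
```

```text
down t 21.05 tcpbay [-91.5 -17.1] z 0.0247 F [ 0.6  1.1 -0.8]
contact t 21.5 tcpbay [-76.6 -19.9] z 0.0241 F [-0.4 -0.  -0.1]
0.2 t 21.81 tcpbay [-71.  -21.2] z 0.0239 F [ 0.5  0.3 -0.4]
0.4 t 22.12 tcpbay [-64.8 -22.3] z 0.0238 F [-0.9 -0.2 -0.5]
0.6 t 22.43 tcpbay [-58.3 -23.3] z 0.0239 F [-1.2 -1.5 -0.1]
0.8 t 22.73 tcpbay [-51.8 -24.4] z 0.024 F [-0.9 -0.5  0.1]
1 t 23.05 tcpbay [-45.4 -25.5] z 0.024 F [-0.8 -0.4 -0.2]
scene blue 51 [328.9, 230.5] bay mm [-16.4 122.9]
scene orange 33 [229.5, 226.4] bay mm [ -15.9 -118.9]
```

View pics/scene6c.png

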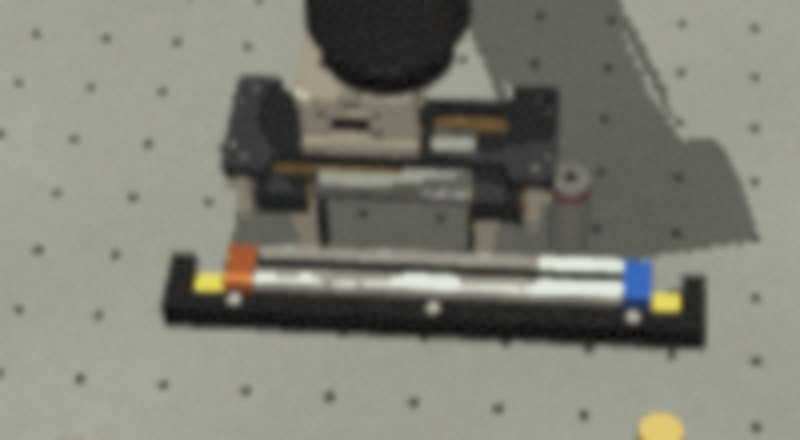

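Run:
```python
from h import *
S=-.027
base=np.mean([robot.read_force() for _ in range(5)],0); print(base.round(2))
nx=np.r_[BR[:,0],0]
for i in range(1,14):
    c=np.array([-.021+.001*i,.0015])
    robot.servo_line(np.r_[side_tcp(c,0,S),Z],ori(0),speed=.015)
    robot.dwell(.05); F=np.mean([robot.read_force() for _ in range(4)],0); 
    P=w2b(robot.read_position()[:2])*1e3
    print(i,(c*1e3).round(1),'tcp',P.round(2),'Fn',round((F-base)@nx,2),np.round(robot.read_ft_torque(),2),'t',round(robot.read_t(),2))
    if (F-base)@nx<-8: break
```

```text
[-0.94  0.22 -0.84]
1 [-20.    1.5] tcp [-45.04 -25.47] Fn -3.68 [0.48 1.7  0.26] t 23.5
2 [-19.    1.5] tcp [-43.85 -25.53] Fn -3.92 [0.46 1.84 0.2 ] t 23.8
3 [-18.    1.5] tcp [-42.76 -25.59] Fn -4.32 [0.16 1.86 0.17] t 24.1
4 [-17.    1.5] tcp [-41.61 -25.6 ] Fn -3.67 [-0.02  1.72  0.16] t 24.4
5 [-16.    1.5] tcp [-40.49 -25.58] Fn -3.49 [-0.2   1.46  0.16] t 24.7
6 [-15.    1.5] tcp [-40.36 -25.62] Fn -5.38 [0.12 2.5  0.16] t 25.0
7 [-14.    1.5] tcp [-40.32 -25.63] Fn -9.43 [0.45 3.64 0.2 ] t 25.3
```

It touched the fence at TCP x of about -40.4 mm: the advance stopped and the force rose to 9 N. Now I back straight off and check.

Run:
```python
from h import *; from look import look
P=w2b(robot.read_position()[:2])
robot.servo_line(np.r_[b2w(P-[.04,0]),Z],speed=.06)
robot.servo_line(np.r_[b2w(P-[.04,0]),.15],speed=.15)
robot.goto(np.r_[.40,-.20,.25],ori(0)); rep()
look('7'); shot('w7')
```

```text
t 28.18 tcpbay [-256.4 -196.7] z 0.2494 F [1.  0.4 0.2]
top blue 55 [231.2, 190.8] bay mm [-14.4 122.1]
scene blue 44 [328.9, 231.7] bay mm [-12.6 122.9]
scene orange 14 [229.2, 227.2] bay mm [ -13.3 -119.2]
```

View pics/top7c.png

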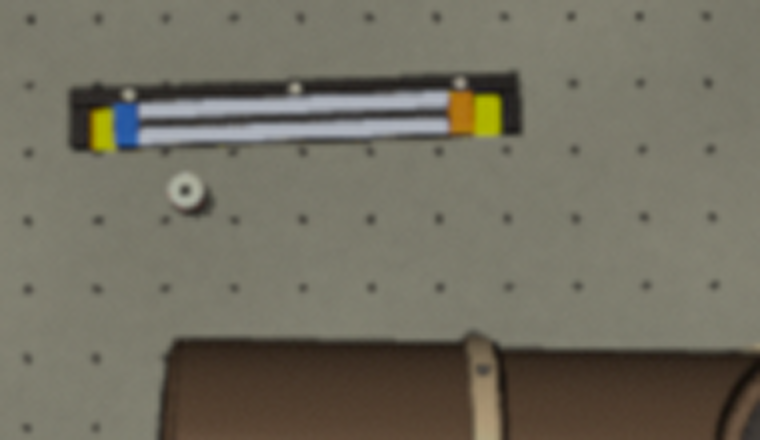

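View pics/scene7c.png

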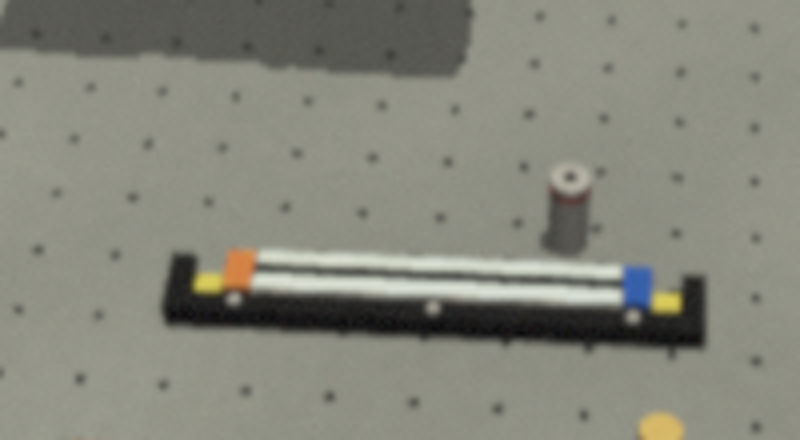

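View pics/scene7.png

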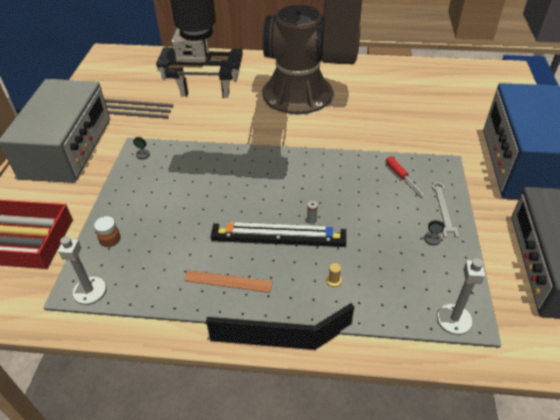

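The rail lies in the bay with yellow showing at both ends, and the loose things look unmoved. To confirm it is flush, I'll probe its face gently at two points with shut fingers; there is plenty of time left.

Run:
```python
from h import *; from look import look
robot.move_gripper(0.)
nx=np.r_[BR[:,0],0]
for y in (-.085,.03):
    robot.goto(np.r_[b2w([-.065,y]),.12],ori(0))
    robot.servo_line(np.r_[b2w([-.065,y]),Z],speed=.12)
    robot.servo_line(np.r_[b2w([-.044,y]),Z],speed=.06)
    robot.dwell(.1); base=np.mean([robot.read_force() for _ in range(5)],0)
    for i in range(1,9):
        robot.servo_line(np.r_[b2w([-.044+.001*i,y]),Z],speed=.015); robot.dwell(.05)
        fn=(np.mean([robot.read_force() for _ in range(4)],0)-base)@nx
        print(y,i,(w2b(robot.read_position()[:2])*1e3).round(2),round(fn,2))
        if fn<-6: break
    P=w2b(robot.read_position()[:2])
    robot.servo_line(np.r_[b2w([-.065,P[1]]),Z],speed=.06)
    robot.servo_line(np.r_[b2w([-.065,P[1]]),.12],speed=.2)
robot.goto(np.r_[.38,-.20,.25],ori(0)); rep()
look('8')
for n in('top','scene'):
    a=cv2.cvtColor(np.load(f'pics/{n}0.npz')['im'],cv2.COLOR_RGB2GRAY).astype(int);b=cv2.cvtColor(np.load(f'pics/{n}8.npz')['im'],cv2.COLOR_RGB2GRAY).astype(int)
    cv2.imwrite(f'pics/diff_{n}.png',np.clip(abs(a-b)*3,0,255).astype(np.uint8))
```

```text
-0.085 1 [-43.06 -84.97] -0.4
-0.085 2 [-41.96 -84.99] -0.94
-0.085 3 [-40.97 -85.  ] -0.21
-0.085 4 [-40.36 -85.03] -2.87
-0.085 5 [-40.36 -85.06] -5.24
-0.085 6 [-40.37 -85.11] -8.01
0.03 1 [-43.06  30.03] -0.32
0.03 2 [-42.  30.] -1.03
0.03 3 [-40.99  30.  ] -0.43
0.03 4 [-40.36  29.9 ] -2.13
0.03 5 [-40.32  29.89] -5.44
0.03 6 [-40.32  29.82] -9.56
 t 41.73 tcpbay [-276.3 -196. ] z 0.2494 F [ 0.4 -0.2 -0.2]
top blue 55 [231.2, 190.8] bay mm [-14.4 122.1]
scene blue 44 [328.9, 231.7] bay mm [-12.6 122.9]
scene orange 12 [229.2, 226.7] bay mm [ -14.9 -119.5]
```

View pics/top8c.png

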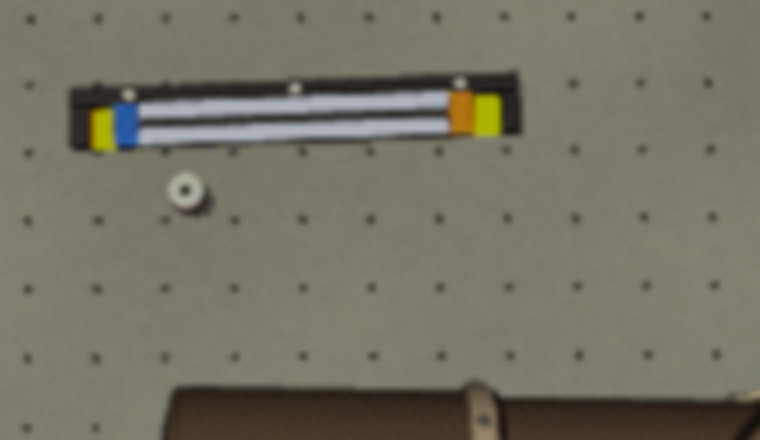

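View pics/diff_scene.png

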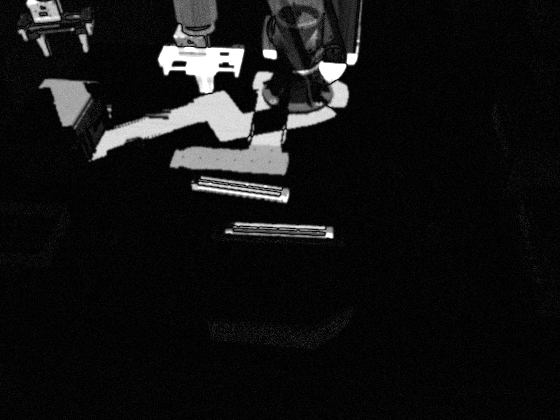

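View pics/diff_top.png

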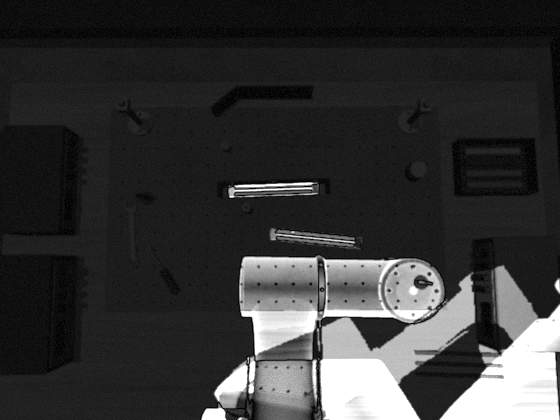

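Both probes met the rail at the same depth (-40.36 and -40.32 mm), so it is flush. The difference images show that only the rail, the robot and its shadows have moved. Handing in.

Run:
```python
from h import *
rep(); robot.job_done()
```

```text
t 41.83 tcpbay [-276.3 -195.9] z 0.2492 F [-0.1  0.4  0.5]
the job is handed in; nothing more can be done
```

The rail is in its bay, flush against the back fence and between the two end stops. I handed it in at 41.8 s of the 64 s, with the arm clear of everything.

**What I did:** I only pushed with the fingertips, never gripping or lifting the rail.
1. With the fingers open, I pushed the robot-side face forward and set the rail at about 12°.
2. I pushed the orange end face to slide the blue end in behind the post. The closest I measured was about 7 mm clear of it.
3. With both fingertips on the robot-side face, I swung the orange end round and pushed the rail home gently, at about 9 N.

**Last checks:**
- **Flush:** two gentle probes 115 mm apart, up to about 10 N, met the rail at -40.36 and -40.32 mm, and it did not move any further.
- **Placement:** yellow strip shows at both ends, so neither end touches a stop. The rail's centre is about 2 mm left of the bay's middle.
- **Other loose things:** before-and-after pictures from both fixed cameras show none of them moved.
- **Disagreements:** cap positions from the two fixed cameras differed by up to about 9 mm (2 mm at the end), probably because the cap's side face also counts in the scene view. I went by the top view and the touch readings. No check failed.

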